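Hang the ear defenders on the bar under the shelf

ROBOT

A 6-joint arm with a two-finger parallel gripper is mounted at the origin on a cart in front of the work surface, level with it; the furniture and walls round the work are solid. World frame = base frame: x ahead of the robot, y to its left, z up, the work surface at z = 0. Lengths are in m, angles in rad, forces in N, time in s.
With the tool pointing down it reaches from about 0.25 to 0.725 m from the base axis. Payload 4 kg.
Tool frame: the origin (TCP) lies on the centre line of the jaws, within the pads' length; the fingertips stand 22 mm ahead of it and the grasp point (between the pads) lies 3 mm ahead of it (bot.tip_reach is the distance from the TCP to the fingertips, in m); z points along the fingers, y is the line along which they close (so a half turn about z gives the same grasp; the last joint's range is limited). The gripper opens to 85 mm and grips with 20 to 120 N. Pads are 22 mm wide; open, the fingers measure 114 mm over their backs; the gripper's body (76 mm by 85 mm) begins 54 mm behind the grasp point. The pads swing forward as they close: fully open they stand 13 mm farther back than shut.
Start: joints at [1.328, 0.241, 0.005, 1.335, 0, 1.571], TCP at [0.12, 0.485, 0.253] pointing down, gripper open.
Joint ranges: [-2.72, 2.72], [-1.05, 1.87], [-1.09, 1.28], [-1.99, 2.15], [-1.42, 1.44], [-3.14, 3.14]. Speed limits (rad/s): [2.79, 2.79, 3.14, 3.14, 3.14, 3.14].

INTERFACE

Orientations are given as a unit quaternion [x, y, z, w].
In Python, from workcell import bot gives the robot as it stands. The module is installed in compiled form; this text tells all that it offers.
- The arm moves only by the tool apply_moves, never from a script. Its argument "commands" is a list of rows, each a list of 4 numbers: the shift along the tool's x, y, z scaled (see below), then the turn about the tool's z scaled (see below). In form: [[tx, ty, tz, roll], ...]. A call has exactly 5 rows; each row shifts and turns the commanded pose from where the row before left it, along the tool's axes as they then stand; what a row does not reach is not made up. The controller multiplies each number of a shift by 20 mm and each number of a turn by 60 degrees. A row lasts 1/12 s, in which the tool goes at most 41.7 mm and 7.16 degrees, less where a joint would pass 70% of its speed; a pose out of reach is approached as far as the arm can. A call with a number of a shift or a turn outside -1 to 1 is refused whole. A call with a gripper value outside its range is refused whole. "claw" is the closure, from 0 (fully open) to 1 (shut), set as the call begins (left out, the last holds). The fingers move at their own pace and stop on an object; the grip force is fixed at half the most. Time passes only in rows, so rows that do not move let the fingers close, or fill a call up. It gives the time, the measured TCP pose, the force, the opening and the grip force at its end, in the units of the state.
- bot.get_obs(): the state, without advancing time (a new reading comes with each control period).
- bot.camera(name): name is "side" or "top" or "wrist"; returns a dict with "image" (480x640x3 uint8, blue, green, red), "camera_matrix" (3x3 intrinsics, pixels), "k1" (the pictures are not rectified: a ray, as slopes to the right and down, at radius r is drawn at 1 + k1 r^2 times it, then the intrinsics apply), "R" (3x3) and "t" (3): a world point X has camera coordinates R X + t. Camera axes: x right, y down, z forward; pixel columns grow to the right and rows downward; lengths in m; the calibration is good to about 2 mm. A picture is of the moment at which its call begins. There is no depth.
- bot.job_done(): hands the job in; it is judged then, once.
The state is a dict: "clock": time; "joint_pos": joint angles; "joint_vel": joint speeds; "tau": joint torques, N m; "eef_pos": TCP position; "tool_rot": TCP orientation; "ft_force": force on the tool from outside, world axes, zero at the start; "ft_torque": the same for the moment, N m; "grip_width": finger opening in m; "grasp_force": force on a finger pad.
Only numpy, scipy, OpenCV 4.12 (cv2) and the standard library are available. Lean on these libraries where they do the work, as an engineer would, in place of code of your own. Each camera call takes 0.05 s, during which the arm holds its last target. There are 200 camera calls.

TASK

Put the yellow ear defenders away: pass the headband over the free end of the steel bar under the shelf and lower it gently until you feel the band resting on the bar, then let go so that they hang there freely, squarely across the bar, one cup on each side of it. Do not drop them onto the bar or bang them against the station, and leave the spray can, the beaker and the vial where they are.

Things in the scene. Friction and masses are not known exactly. Their poses are not given: they have to be found in the camera images.
- ear_defenders: Ear defenders, 220 g: rigid black headband arch, a yellow cup at each end, standing upright on the cups. Origin midway between the cups, level with their undersides; x from cup to cup (both sides alike), y along the strap's width, z up to the crown. Cups: z 0 to 70 mm, 56 wide (y), from 34 to 78 mm either side of the centre in x (68 free between them).
- band_top (a point): Middle of the crown's outer face, 136 mm above the cups' undersides (inner face 132). The band is a half circle in the x-z plane, mean radius 62 about z = 72 mm, strap 24 wide (y), 4 thick, of nine 20 degree flats: one at the crown, others facing 70, 50, 30, 10 degrees above level on each side. Grip it across the 24 mm; fingers on a sloping shoulder stay clear of the bar.
- station: Fixed hanging station: white back panel and left cheek, grey shelf on top, steel bar below it, open to the front and to the right. Origin on the cart top straight below the bar's axis; x along the bar, away from the robot, to the back panel (its face at x = 110 mm), y to the left cheek (its face at y = 94, x -50 to 118), z up. Base plate 8 thick, x -50 to 118, y -50 to 100.
- bar_slot (a point): Middle of the black slot in the back panel (station x 110, y 0, z 185 mm), where the 16 mm round bar is clamped. Its axis is at a different height each time, z 165 to 205, not reported: look or feel. From here it runs towards the robot (-x) at y = 0 to x = -45; there its free end bends up to a tip (out to x = -61, top 22 mm above the axis).
- shelf_edge (a point): Middle of the shelf's right-hand lower edge (station x 30, y -49, z 360 mm). The shelf covers x -60 to 120, y -49 to 102, 12 thick, timer and calculator on it. It overhangs the bar, leaving no room for an upright gripper: come with the tool tilted 30 to 45 degrees, its body leaning to the right (-y).
- spray_can: white and green plastic bottle, diameter 61, height 197, loose; origin at the centre of its underside, z up
- beaker: small glass beaker, diameter 44, height 57, loose; origin at the centre of its underside, z up
- vial: brown vial with a black cap, diameter 23, height 55, loose; origin at the centre of its underside, z up

How it is judged:
On the way:
1. the ear defenders, still held by the fingers, rest on the bar, between its upturned tip and the back panel (contact force between ear_defenders and station above 0.7 N and contact force between the fingers and ear_defenders above 1 N and x of band_top in the frame of station above -0.038 m and y of band_top in the frame of station between -0.035 and 0.035 m and height (world z) of ear_defenders above 0.03 m), for 0.1 s.
At the end, for the whole second after the job is handed in: The ear defenders hang at rest on the bar, clear of the base: crown of the band within 25 mm of the bar's axis and between the upturned tip and the back panel, upright within 17 degrees, the band square across the bar within 20 degrees, released (contact force between ear_defenders and station above 0.7 N and height (world z) of ear_defenders above 0.03 m and height (world z) of band_top below 0.225 m and angle between ear_defenders's own z axis and vertical below 0.3 rad and y of band_top in the frame of station between -0.025 and 0.025 m and x of band_top in the frame of station between -0.038 and 0.09 m and angle between the y axis of ear_defenders and the x axis of station, either way round below 0.35 rad and linear speed of ear_defenders below 0.03 m/s); the robot touches nothing.
It fails at once if the ear defenders are pressed or banged against the station with more than 35 N (contact force between ear_defenders and station above 35 N).
It fails at once if the robot bumps the station with more than 35 N (contact force between any of the arm, the fingers and station above 35 N).
It fails at once if the spray can is moved (distance of spray_can from where it was at the start of the episode above 0.03 m).
It fails at once if the beaker is moved (distance of beaker from where it was at the start of the episode above 0.03 m).
It fails at once if the vial is moved (distance of vial from where it was at the start of the episode above 0.03 m).
It also fails if it takes over 48 s, if anything falls off the work surface, if the arm or the gripper's body presses on something with over 40 N, if the wrist force passes 120 N, or if a joint passes its speed limit or range.

## Working session

There is one attempt and no reset: what is moved stays moved. The work goes in short steps, Python scripts to look and compute and a tool call to move; the robot and the scene stay as the last step left them, time stands still between calls to the robot, and variables do not carry over. Pictures are saved under pics/ and viewed, at most 13 in all, crops included, and the job is handed in when it is done.

Besides the shell and the picture viewer there is one more tool, called after ">>>" as name([rows], argument=value, ...), one row to a line, values as JSON. apply_moves: Moves the arm, as the interface text tells. Shifts and turns lie within -1 to 1; 1 stands for 20 mm of shift or 60 degrees of turn. Its arguments: {"type":"object","properties":{"commands":{"type":"array","items":{"type":"array","items":{"type":"number","minimum":-1,"maximum":1}}},"claw":{"type":"number"}},"required":["commands"]}

```bash
mkdir -p pics; python3 - <<'E'
from workcell import bot
import cv2,pickle
o=bot.get_obs();print(o)
d={}
for n in("side","top","wrist"):
    c=bot.camera(n);d[n]=c;cv2.imwrite(f"pics/{n}0.png",c["image"]);print(n,c["camera_matrix"].tolist(),c["k1"],c["R"].round(3).tolist(),c["t"].round(3).tolist())
pickle.dump(d,open("cams0.pkl","wb"))
E
```

```text
{'clock': 0.0, 'joint_pos': array([ 1.32801259e+00,  2.41397074e-01,  3.71835861e-03,  1.33520851e+00,
       -3.07582393e-07,  1.57078798e+00]), 'joint_vel': array([-5.10769768e-04, -1.33147455e-04, -1.30557114e-03,  3.87515092e-05,
       -3.68540581e-04,  1.62323894e-03]), 'tau': array([-9.02176434e-04, -3.72321224e+01,  2.52406633e+01,  1.70326192e-02,
        1.95733128e-05, -3.39519186e-07]), 'eef_pos': array([0.12006045, 0.48476101, 0.25241862]), 'tool_rot': array([ 1.21089744e-01,  9.92641013e-01, -1.03777633e-03, -1.26449541e-04]), 'ft_force': array([-1.09648635,  0.4416752 ,  0.43612363]), 'ft_torque': array([-0.00149388, -0.03032361, -0.00286261]), 'grasp_force': 0.0, 'grip_width': 0.08552145631973877}
side [[497.43933048730565, 0.0, 317.99323278217133], [0.0, 497.43933048730565, 239.20969825415753], [0.0, 0.0, 1.0]] -0.05017799967917594 [[0.992, -0.123, 0.012], [-0.047, -0.465, -0.884], [0.115, 0.876, -0.468]] [-0.563, 0.243, 0.856]
top [[475.45913835842026, 0.0, 317.1766899859145], [0.0, 475.45913835842026, 240.2059669792303], [0.0, 0.0, 1.0]] -0.04834601933022494 [[0.011, -1.0, -0.018], [-0.994, -0.009, -0.113], [0.112, 0.019, -0.993]] [0.037, 0.57, 1.054]
wrist [[392.236950109989, 0.0, 323.97681152503816], [0.0, 392.236950109989, 236.57985928405265], [0.0, 0.0, 1.0]] -0.08570487420541816 [[0.241, 0.971, -0.003], [0.927, -0.229, 0.298], [0.289, -0.075, -0.954]] [-0.498, -0.039, 0.38]
```

View pics/side0.png

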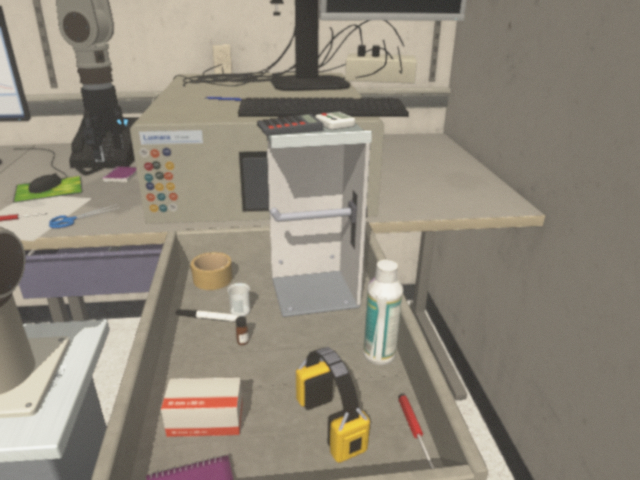

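View pics/top0.png

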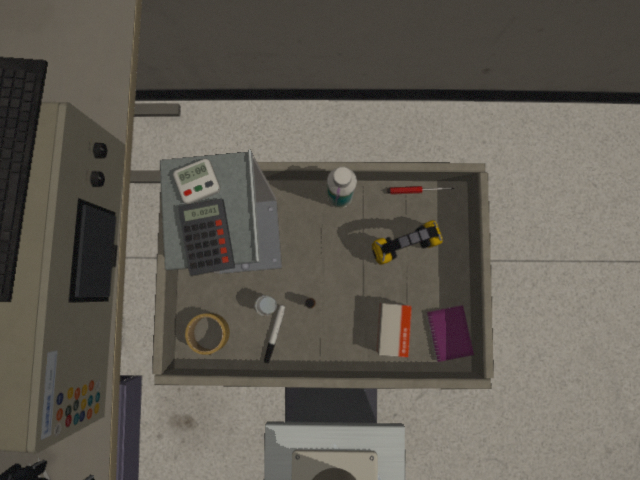

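The side view shows the station at about (270–370, 130–310), with the bar running from its tip near (278,216) to the slot near (353,212). The ear defenders are at about (300–370, 350–460). The top view shows the band crown at about (408,240), the station at (165–280, 150–270), the spray can at (342,185), the beaker at (265,305) and the vial at (310,302). I'll enlarge these areas.

```bash
python3 - <<'E'
import pickle,cv2,numpy as np
d=pickle.load(open("cams0.pkl","rb"))
s=d["side"]["image"];t=d["top"]["image"]
f=lambda im,x,y,w,h,k:cv2.resize(im[y:y+h,x:x+w],None,fx=k,fy=k,interpolation=cv2.INTER_CUBIC)
a=f(s,260,110,120,210,2.8)
b=f(s,285,335,100,135,4);
h=590
A=np.zeros((h,800,3),np.uint8);A[:a.shape[0],:a.shape[1]]=a;A[:b.shape[0],380:380+b.shape[1]]=b
cv2.imwrite("pics/c1.png",A)
cv2.imwrite("pics/c2.png",f(t,150,140,300,190,2.66))
E
cat > h.py <<'E'
import numpy as np,cv2,pickle
def ray(c,u,v):
    K=c["camera_matrix"];xd=np.array([(u-K[0,2])/K[0,0],(v-K[1,2])/K[1,1]]);x=xd.copy()
    for _ in range(20): x=xd/(1+c["k1"]*(x@x))
    R=np.array(c["R"]);d=R.T@np.r_[x,1];o=-R.T@np.array(c["t"]);return o,d/np.linalg.norm(d)
def atz(c,u,v,z):
    o,d=ray(c,u,v);return o+d*(z-o[2])/d[2]
def proj(c,X):
    p=np.array(c["R"])@np.array(X)+np.array(c["t"]);x=p[:2]/p[2];x=x*(1+c["k1"]*(x@x));K=c["camera_matrix"]
    return x*[K[0,0],K[1,1]]+[K[0,2],K[1,2]]
def tri(*r):
    A=np.zeros((3,3));b=np.zeros(3)
    for o,d in r: P=np.eye(3)-np.outer(d,d);A+=P;b+=P@o
    X=np.linalg.solve(A,b);return X,[np.linalg.norm((np.eye(3)-np.outer(d,d))@(X-o)) for o,d in r]
E
```

```text
(no output)
```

View pics/c1.png

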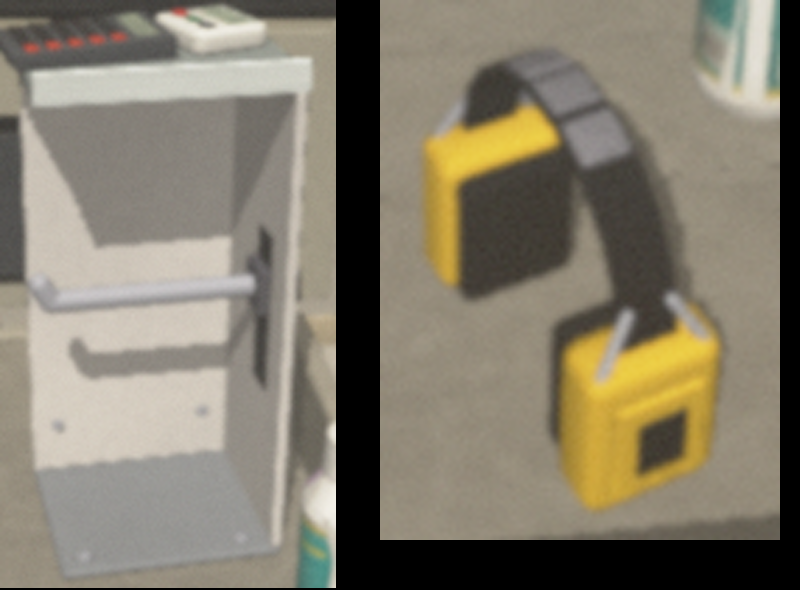

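View pics/c2.png

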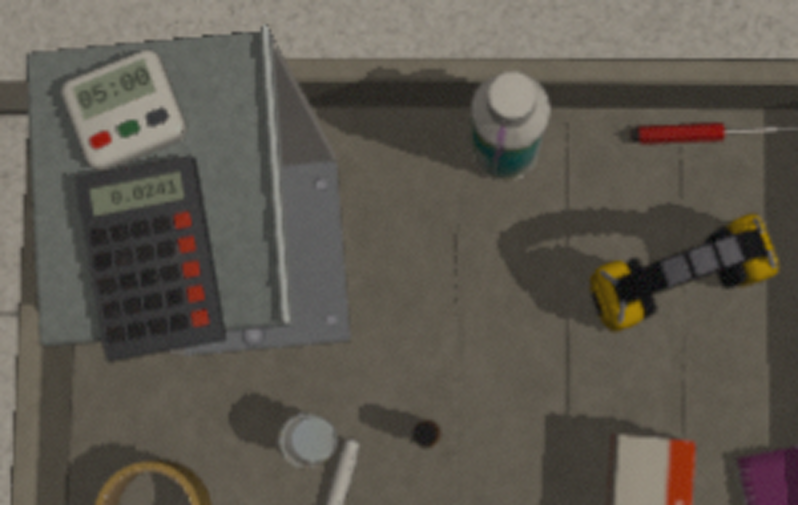

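The crops show the base plate's near right corner at c1 (67,577), the shelf's lower edge from (33,106) to (308,92) and the bar axis from (60,299) to (250,284). In c2 the three light crown flats are centred near (704,260), with the cups at (615,296) and (757,250). Next I fit the poses.

```bash
cat >fit.py <<'E'
import pickle,cv2,numpy as np
from scipy.optimize import least_squares
from h import *
d=pickle.load(open("cams0.pkl","rb"));S,T=d["side"],d["top"]
cs=lambda X,Y:np.array([260+X/2.8,110+Y/2.8]);ce=lambda X,Y:np.array([285+(X-380)/4,335+Y/4]);ct=lambda X,Y:np.array([150+X/2.66,140+Y/2.66])
def w(p,q): c,s=np.cos(p[2]),np.sin(p[2]);return np.array([p[0]+c*q[0]-s*q[1],p[1]+s*q[0]+c*q[1],q[2]])
def fit(pts,p0,loss="soft_l1"):
    r=least_squares(lambda p:np.concatenate([proj(c,w(p,np.array(q)/1e3))-uv for c,q,uv in pts]),p0,loss=loss)
    p=r.x
    for c,q,uv in pts: print("  ",q,(proj(c,w(p,np.array(q)/1e3))-uv).round(1))
    print(p.round(4));return p
ps=fit([(S,(-50,-50,8),cs(67,577)),(S,(-60,-49,360),cs(33,106)),(S,(120,-49,360),cs(308,92)),(S,(-60,-49,372),cs(28,66)),(S,(120,-49,372),cs(310,60)),
 (T,(-50,-50,8),ct(348,340)),(T,(110,-50,8),ct(335,160)),(T,(120,-49,372),ct(263,30)),(T,(-60,-49,372),ct(281,323)),(T,(-60,102,372),ct(42,345)),(T,(120,102,372),ct(27,53))],[.5,.1,0])
for X in[(60,299),(150,292),(240,285)]:
    o,dd=ray(S,*cs(*X));n=np.array([-np.sin(ps[2]),np.cos(ps[2]),0]);
    P=o+dd*(n@(np.r_[ps[:2],0]-o))/(n@dd);q=P-np.r_[ps[:2],0];print("bar sx",np.cos(ps[2])*q[0]+np.sin(ps[2])*q[1],"z",P[2])
pe=fit([(T,(0,0,136),ct(704,260)),(T,(70,0,70),ct(757,250)),(T,(-70,0,70),ct(615,296)),(S,(0,0,136),ce(568,88))],[.5,-.2,-1.2])
for n,z,u in(("can",.197,(512,97)),("beaker",.057,(309,440)),("vial",.055,(426,432))): print(n,atz(T,*ct(*u),z).round(3))
pickle.dump((ps,pe),open("poses.pkl","wb"))
# overlay ear defenders
def draw(c,p,im,M):
    def L(a,b,col): cv2.line(im,*[tuple(int(v) for v in M(proj(c,w(p,np.array(x)/1e3)))) for x in(a,b)],col,1)
    for sx in(1,-1):
        for z in(0,70):
            q=[(sx*34,-28,z),(sx*78,-28,z),(sx*78,28,z),(sx*34,28,z)]
            for i in range(4):L(q[i],q[(i+1)%4],(0,0,255))
    for y in(-12,12):
        R=64/np.cos(np.pi/18);a=np.radians(np.arange(0,181,20))
        q=[(R*np.cos(t),y,72+R*np.sin(t)) for t in a]
        for i in range(9):L(q[i],q[i+1],(0,255,0))
k=4
a=cv2.resize(S["image"][335:470,285:385],None,fx=k,fy=k);draw(S,pe,a,lambda u:((u-[285,335])*k))
b=cv2.resize(T["image"][210:275,360:455],None,fx=k,fy=k);draw(T,pe,b,lambda u:((u-[360,210])*k))
A=np.zeros((540,800,3),np.uint8);A[:,:400]=a;A[:b.shape[0],410:410+b.shape[1]]=b;cv2.imwrite("pics/ov1.png",A)
E
python3 fit.py
```

```text
(-50, -50, 8) [-2.7 -2. ]
   (-60, -49, 360) [-1.   0.3]
   (120, -49, 360) [ 0.3 -0.5]
   (-60, -49, 372) [0.6 7.8]
   (120, -49, 372) [0.  4.4]
   (-50, -50, 8) [ 0.3 -0.1]
   (110, -50, 8) [-0.5  0.2]
   (120, -49, 372) [ 1.6 -1.2]
   (-60, -49, 372) [ 3.6 -0.1]
   (-60, 102, 372) [-1.8  0.6]
   (120, 102, 372) [-2.2 -0.5]
[0.5513 0.1809 0.1038]
bar sx -0.03679194635643073 z 0.20434222203088637
bar sx 0.027755309521105 z 0.20369935532121758
bar sx 0.09411175134403037 z 0.20306216336628935
   (0, 0, 136) [-0.4 -0.1]
   (70, 0, 70) [ 4.1 -2.5]
   (-70, 0, 70) [-2.6 -0.3]
   (0, 0, 136) [-1.2  0.6]
[ 0.5644 -0.1601 -1.2481]
can [ 0.677 -0.009  0.197]
beaker [0.421 0.153 0.057]
vial [0.428 0.056 0.055]
```

View pics/ov1.png

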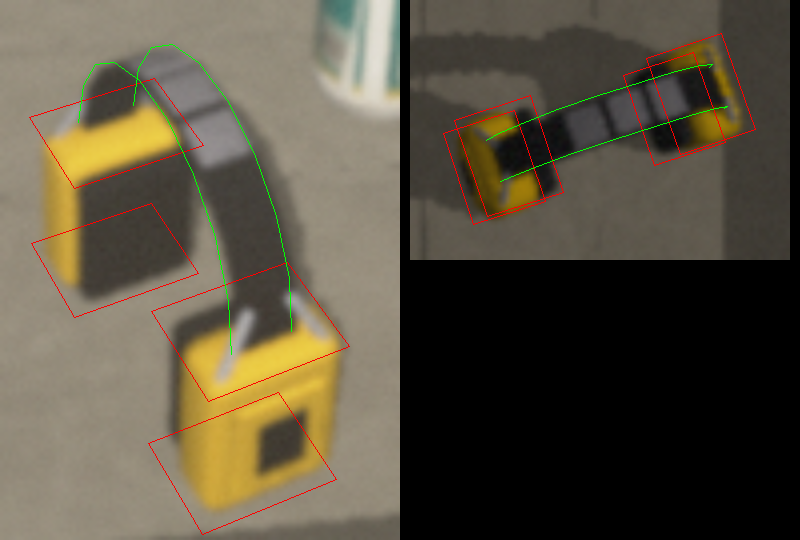

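```bash
python3 - <<'E'
import re
s=open("fit.py").read()
s=re.sub(r"pe=fit\(.*\n","oe=lambda X,Y:np.array([285+X/4,335+Y/4]);ot=lambda X,Y:np.array([360+(X-410)/4,210+Y/4])\npe=fit([(T,(0,0,136),ot(628,110)),(T,(59,0,70),ot(690,100)),(T,(-59,0,70),ot(507,165)),(S,(0,0,136),oe(187,92)),(S,(78,0,35),oe(272,432)),(S,(-34,0,35),oe(137,212))],[.5,-.2,-1.2],'linear')\n",s)
s=s.replace("(S,(-60,-49,372),cs(28,66)),(S,(120,-49,372),cs(310,60)),","").replace("/1e3))-uv for c,q,uv in pts]),p0,loss=loss)","/1e3))-uv for c,q,uv in pts]),p0,loss=loss)")
s=s.replace(",(T,(-60,102,372),ct(42,345)),(T,(120,102,372),ct(27,53))],[.5,.1,0])",",(T,(-60,102,372),ct(42,345)),(T,(120,102,372),ct(27,53))],[.5,.1,0],'linear')").replace("ov1","ov2")
open("fit.py","w").write(s)
E
python3 fit.py
```

```text
(-50, -50, 8) [-2.6 -2.1]
   (-60, -49, 360) [-0.8  0.2]
   (120, -49, 360) [ 0.5 -0.5]
   (-50, -50, 8) [ 0.2 -0.2]
   (110, -50, 8) [-0.5  0.1]
   (120, -49, 372) [ 1.6 -1.4]
   (-60, -49, 372) [ 3.5 -0.3]
   (-60, 102, 372) [-1.9  0.3]
   (120, 102, 372) [-2.1 -0.8]
[0.5517 0.181  0.103 ]
bar sx -0.037172146728770714 z 0.20431160983168667
bar sx 0.027367367505569347 z 0.20369500085546816
bar sx 0.09370739040586767 z 0.20308488215284282
   (0, 0, 136) [-1.8  0.4]
   (59, 0, 70) [ 2.5 -1.9]
   (-59, 0, 70) [-2.4 -1.4]
   (0, 0, 136) [-1.7 -1.9]
   (78, 0, 35) [0.2 0.4]
   (-34, 0, 35) [-0.3  3.6]
[ 0.5639 -0.1567 -1.2432]
can [ 0.677 -0.009  0.197]
beaker [0.421 0.153 0.057]
vial [0.428 0.056 0.055]
```

View pics/ov2.png

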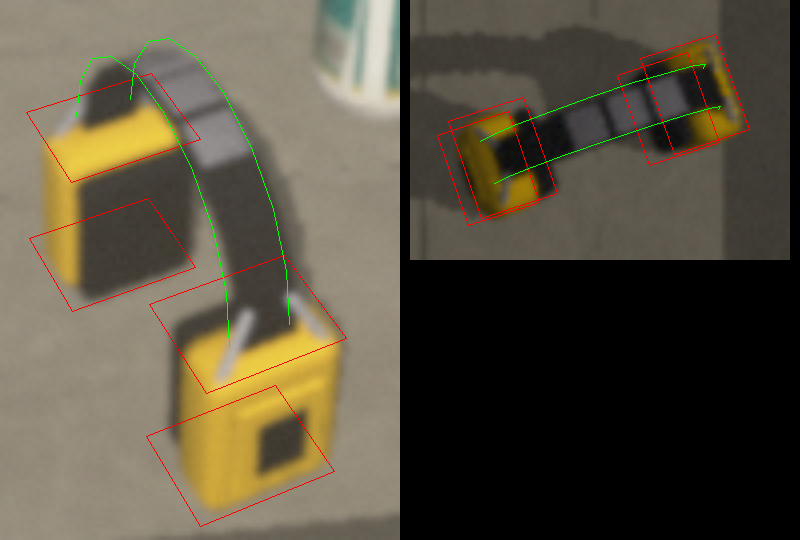

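The poses are consistent to a few millimetres: bar axis at z≈0.204, station at (0.552, 0.181) with yaw 0.10, crown at (0.564, -0.157). The moves have no tilt command, so I'll test whether the tool leans outward when pushed past its upward reach. First I swing to azimuth ~100°, in free air close to the base.

>>> apply_moves([
  [0.7,-0.6,-0.3,0],
  [0.7,-0.6,-0.3,0],
  [0.7,-0.6,-0.3,0],
  [0.7,-0.6,-0.3,0],
  [0.7,-0.6,-0.3,0],
])

```text
clock: 0.57
eef_pos: [0.0372, 0.4432, 0.2832]
tool_rot: [0.121, 0.993, -0.0, -0.0]
ft_force: [-0.1, -0.4, 1.0]
grip_width: 0.0855
grasp_force: 0.0
```

>>> apply_moves([
  [0.7,-0.6,-0.3,0],
  [0.7,-0.6,-0.3,0],
  [0.7,-0.6,-0.3,0],
  [0.7,-0.6,-0.3,0],
  [0.7,-0.6,-0.3,0],
])

```text
clock: 0.98
eef_pos: [-0.0453, 0.4018, 0.3133]
tool_rot: [0.121, 0.993, -0.0, 0.0]
ft_force: [0.1, 0.5, 0.0]
grip_width: 0.0855
grasp_force: 0.0
```

>>> apply_moves([
  [0,0,-1,0],
  [0,0,-1,0],
  [0,0,-1,0],
  [0,0,-1,0],
  [0,0,-1,0],
])

```text
clock: 1.4
eef_pos: [-0.0446, 0.4022, 0.4141]
tool_rot: [0.121, 0.993, -0.0, 0.0]
ft_force: [0.3, 0.3, -0.8]
grip_width: 0.0851
grasp_force: 0.0
```

>>> apply_moves([
  [0,0,-1,0],
  [0,0,-1,0],
  [0,0,-1,0],
  [0,0,-1,0],
  [0,0,-1,0],
])

```text
clock: 1.82
eef_pos: [-0.0445, 0.4023, 0.5141]
tool_rot: [0.121, 0.993, -0.0, 0.0]
ft_force: [-0.6, 2.1, 0.6]
grip_width: 0.0854
grasp_force: 0.0
```

```bash
cat >st.py <<'E'
from workcell import bot
import numpy as np
from scipy.spatial.transform import Rotation as Ro
o=bot.get_obs();R=Ro.from_quat(o["tool_rot"]).as_matrix()
print("t",round(o["clock"],2),"q",o["joint_pos"].round(3),"p",o["eef_pos"].round(4),"F",o["ft_force"].round(2),"w",round(o["grip_width"],4),"g",round(o["grasp_force"],1))
print(R.T.round(3).tolist(),"tilt",np.degrees(np.arccos(-R[2,2])).round(1),"az",np.degrees(np.arctan2(R[1,2],R[0,2])).round(1))
E
python3 st.py
```

```text
t 1.82 q [1.681 0.102 0.518 1.987 0.    1.924] p [-0.0445  0.4023  0.5141] F [-0.62  2.08  0.59] w 0.0854 g 0.0
[[-0.971, 0.24, -0.0], [0.24, 0.971, -0.0], [-0.0, -0.0, -1.0]] tilt 0.0 az -91.2
```

>>> apply_moves([
  [0,0,-1,0],
  [0,0,-1,0],
  [0,0,-1,0],
  [0,0,-1,0],
  [0,0,-1,0],
])

```text
clock: 2.23
eef_pos: [-0.0439, 0.3966, 0.5779]
tool_rot: [0.121, 0.992, 0.017, -0.004]
ft_force: [-0.8, -0.3, -0.1]
grip_width: 0.0854
grasp_force: 0.0
```

>>> apply_moves([
  [0,0,-1,0],
  [0,0,-1,0],
  [0,0,-1,0],
  [0,0,-1,0],
  [0,0,-1,0],
])

```text
clock: 2.65
eef_pos: [-0.0422, 0.3811, 0.6051]
tool_rot: [0.121, 0.991, 0.052, -0.012]
ft_force: [-0.1, 0.4, -1.2]
grip_width: 0.0855
grasp_force: 0.0
```

```bash
python3 st.py
```

```text
t 2.65 q [ 1.681  0.09   0.776  2.149 -0.     1.924] p [-0.0422  0.3811  0.6051] F [-0.11  0.38 -1.16] w 0.0855 g 0.0
[[-0.97, 0.238, 0.037], [0.241, 0.965, 0.1], [-0.012, 0.106, -0.994]] tilt 6.1 az 96.3
```

Pushing against the wrist joint's limit tilts the tool outward: 6° so far, at azimuth 96°. I'll keep pushing, with a slight swing toward 102°.

>>> apply_moves([
  [0.5,0,-1,0],
  [0.5,0,-1,0],
  [0.5,0,-1,0],
  [0.5,0,-1,0],
  [0.5,0,-1,0],
])

```text
clock: 3.07
eef_pos: [-0.0876, 0.3736, 0.631]
tool_rot: [0.121, 0.989, 0.087, -0.024]
ft_force: [-0.5, -0.0, 0.1]
grip_width: 0.0856
grasp_force: 0.0
```

>>> apply_moves([
  [0,0.3,-1,0],
  [0,0.3,-1,0],
  [0,0.3,-1,0],
  [0,0.3,-1,0],
  [0,0.3,-1,0],
])

```text
clock: 3.48
eef_pos: [-0.0741, 0.377, 0.6583]
tool_rot: [0.12, 0.984, 0.123, -0.036]
ft_force: [-0.2, 0.1, -0.0]
grip_width: 0.0855
grasp_force: 0.0
```

```bash
python3 st.py
```

```text
t 3.48 q [ 1.772  0.061  0.896  2.149 -0.01   2.014] p [-0.0741  0.377   0.6583] F [-0.25  0.13 -0.02] w 0.0855 g 0.0
[[-0.969, 0.228, 0.1], [0.245, 0.941, 0.234], [-0.041, 0.251, -0.967]] tilt 14.7 az 99.3
```

>>> apply_moves([
  [0.4,0.3,-1,0],
  [0.4,0.3,-1,0],
  [0.4,0.3,-1,0],
  [0.4,0.3,-1,0],
  [0.4,0.3,-1,0],
])

```text
clock: 3.9
eef_pos: [-0.0993, 0.381, 0.6862]
tool_rot: [0.118, 0.979, 0.16, -0.05]
ft_force: [0.2, 0.1, -0.2]
grip_width: 0.0854
grasp_force: 0.0
```

>>> apply_moves([
  [0.2,0.4,-1,0],
  [0.2,0.4,-1,0],
  [0.2,0.4,-1,0],
  [0.2,0.4,-1,0],
  [0.2,0.4,-1,0],
])

```text
clock: 4.32
eef_pos: [-0.0977, 0.3811, 0.7158]
tool_rot: [0.117, 0.971, 0.197, -0.065]
ft_force: [0.1, -1.1, 0.5]
grip_width: 0.0856
grasp_force: 0.0
```

>>> apply_moves([
  [0.1,0.4,-1,0],
  [0.1,0.4,-1,0],
  [0.1,0.4,-1,0],
  [0.1,0.4,-1,0],
  [0.1,0.4,-1,0],
])

```text
clock: 4.73
eef_pos: [-0.0858, 0.3719, 0.7452]
tool_rot: [0.116, 0.962, 0.233, -0.079]
ft_force: [0.9, 0.2, -0.1]
grip_width: 0.0855
grasp_force: 0.0
```

```bash
python3 st.py
```

```text
t 4.73 q [ 1.809  0.04   1.116  2.149 -0.015  2.044] p [-0.0858  0.3719  0.7452] F [ 0.86  0.2  -0.14] w 0.0855 g 0.0
[[-0.961, 0.186, 0.206], [0.26, 0.865, 0.43], [-0.098, 0.467, -0.879]] tilt 28.5 az 101.8
```

>>> apply_moves([
  [0.2,0.5,-1,0],
  [0.2,0.5,-1,0],
  [0.2,0.5,-1,0],
  [0.2,0.5,-1,0],
  [0.2,0.5,-1,0],
])

```text
clock: 5.15
eef_pos: [-0.0804, 0.366, 0.7753]
tool_rot: [0.114, 0.951, 0.271, -0.092]
ft_force: [0.3, 0.4, 0.2]
grip_width: 0.085
grasp_force: 0.0
```

>>> apply_moves([
  [0.2,0.5,-1,0],
  [0.2,0.5,-1,0],
  [0.2,0.5,-1,0],
  [0.2,0.5,-1,0],
  [0.2,0.5,-1,0],
])

```text
clock: 5.57
eef_pos: [-0.0736, 0.3515, 0.8051]
tool_rot: [0.113, 0.939, 0.308, -0.105]
ft_force: [0.7, 0.6, 0.6]
grip_width: 0.0853
grasp_force: 0.0
```

```bash
python3 st.py
```

```text
t 5.57 q [1.774 0.009 1.25  2.149 0.004 2.014] p [-0.0736  0.3515  0.8051] F [0.73 0.6  0.61] w 0.0853 g 0.0
[[-0.953, 0.147, 0.267], [0.276, 0.785, 0.555], [-0.128, 0.602, -0.788]] tilt 38.0 az 102.0
```

Tilt is now 38° at azimuth 102°, as wanted. I'll work out the transit rows.

```bash
cat >>h.py <<'E'
def go(target,p,R,n=None):
    v=R.T@(np.array(target)-p)/.02; m=int(np.ceil(np.abs(v).max())) if n is None else n
    print("rows",m,"per row",(v/m).round(3).tolist())
E
python3 - <<'E'
from workcell import bot
from h import *
from scipy.spatial.transform import Rotation as Ro
o=bot.get_obs();R=Ro.from_quat(o["tool_rot"]).as_matrix();p=o["eef_pos"]
go([.33,.26,.65],p,R);go([.33,.26,.65],p,R,20)
E
```

```text
rows 22 per row [-0.998, -0.105, 0.035]
rows 20 per row [-1.098, -0.116, 0.039]
```

>>> apply_moves([
  [-1,-0.1,0.04,0],
  [-1,-0.1,0.04,0],
  [-1,-0.1,0.04,0],
  [-1,-0.1,0.04,0],
  [-1,-0.1,0.04,0],
])

```text
clock: 5.98
eef_pos: [0.0186, 0.3307, 0.7694]
tool_rot: [0.112, 0.939, 0.308, -0.105]
ft_force: [0.3, 0.3, -0.5]
grip_width: 0.0854
grasp_force: 0.0
```

>>> apply_moves([
  [-1,-0.1,0.04,0],
  [-1,-0.1,0.04,0],
  [-1,-0.1,0.04,0],
  [-1,-0.1,0.04,0],
  [-1,-0.1,0.04,0],
])

```text
clock: 6.4
eef_pos: [0.111, 0.3107, 0.734]
tool_rot: [0.113, 0.939, 0.308, -0.104]
ft_force: [-0.2, 1.4, 0.3]
grip_width: 0.0851
grasp_force: 0.0
```

```bash
python3 st.py
```

```text
t 6.4 q [ 0.767 -0.125  0.809  2.112  0.548  1.118] p [0.111  0.3107 0.734 ] F [-0.22  1.38  0.29] w 0.0851 g 0.0
[[-0.953, 0.148, 0.265], [0.276, 0.785, 0.555], [-0.126, 0.602, -0.789]] tilt 37.9 az 101.9
```

```bash
python3 - <<'E'
from workcell import bot
from h import *
from scipy.spatial.transform import Rotation as Ro
o=bot.get_obs();R=Ro.from_quat(o["tool_rot"]).as_matrix();p=o["eef_pos"]
ps,pe=pickle.load(open("poses.pkl","rb"))
a=np.array([-np.sin(pe[2]),np.cos(pe[2]),0])
th=np.arctan2(-R[:,0]@a,R[:,1]@a);print("roll deg",np.degrees(th))
T=np.array([.592,-.269,.26]);n=40;dw=(T-p)/n;r=th/10
for i in range(10):
    print((R.T@dw/.02).round(2).tolist(),round(np.degrees(r)/60,3)); R=R@Ro.from_rotvec([0,0,r]).as_matrix()
print("after",(R.T@dw/.02).round(3).tolist(),R.T.round(3).tolist())
E
```

```text
roll deg 58.97266687421294
[-0.84, -0.73, -0.04] 0.098
[-0.91, -0.64, -0.04] 0.098
[-0.97, -0.54, -0.04] 0.098
[-1.02, -0.44, -0.04] 0.098
[-1.06, -0.34, -0.04] 0.098
[-1.09, -0.22, -0.04] 0.098
[-1.11, -0.11, -0.04] 0.098
[-1.11, 0.0, -0.04] 0.098
[-1.11, 0.12, -0.04] 0.098
[-1.09, 0.23, -0.04] 0.098
after [-1.058, 0.34, -0.045] [[-0.254, 0.749, 0.612], [0.959, 0.278, 0.059], [-0.126, 0.602, -0.789]]
```

>>> apply_moves([
  [-0.84,-0.73,-0.04,0.098],
  [-0.91,-0.64,-0.04,0.098],
  [-0.97,-0.54,-0.04,0.098],
  [-1,-0.44,-0.04,0.098],
  [-1,-0.34,-0.04,0.098],
])

```text
clock: 6.82
eef_pos: [0.1672, 0.248, 0.6665]
tool_rot: [0.351, 0.878, 0.273, -0.176]
ft_force: [0.4, 1.0, 0.7]
grip_width: 0.0858
grasp_force: 0.0
```

>>> apply_moves([
  [-1,-0.22,-0.04,0.098],
  [-1,-0.11,-0.04,0.098],
  [-1,0,-0.04,0.098],
  [-1,0.12,-0.04,0.098],
  [-1,0.23,-0.04,0.098],
])

```text
clock: 7.23
eef_pos: [0.2212, 0.1931, 0.6034]
tool_rot: [0.564, 0.76, 0.223, -0.236]
ft_force: [0.3, 0.9, -0.2]
grip_width: 0.0856
grasp_force: 0.0
```

>>> apply_moves([
  [-1,0.32,-0.04,0],
  [-1,0.32,-0.04,0],
  [-1,0.32,-0.04,0],
  [-1,0.32,-0.04,0],
  [-1,0.32,-0.04,0],
])

```text
clock: 7.65
eef_pos: [0.2785, 0.1254, 0.5467]
tool_rot: [0.562, 0.761, 0.223, -0.234]
ft_force: [0.4, 1.0, 0.1]
grip_width: 0.0855
grasp_force: 0.0
```

>>> apply_moves([
  [-1,0.32,-0.04,0],
  [-1,0.32,-0.04,0],
  [-1,0.32,-0.04,0],
  [-1,0.32,-0.04,0],
  [-1,0.32,-0.04,0],
])

```text
clock: 8.07
eef_pos: [0.3356, 0.0565, 0.4913]
tool_rot: [0.562, 0.761, 0.223, -0.234]
ft_force: [0.2, 0.6, 0.3]
grip_width: 0.0853
grasp_force: 0.0
```

>>> apply_moves([
  [-1,0.32,-0.04,0],
  [-1,0.32,-0.04,0],
  [-1,0.32,-0.04,0],
  [-1,0.32,-0.04,0],
  [-1,0.32,-0.04,0],
])

```text
clock: 8.48
eef_pos: [0.3925, -0.0124, 0.436]
tool_rot: [0.562, 0.761, 0.223, -0.235]
ft_force: [1.0, -0.7, 0.4]
grip_width: 0.0854
grasp_force: 0.0
```

```bash
python3 st.py
```

```text
t 8.48 q [-0.407  0.224  0.28   2.03   0.538  0.753] p [ 0.3925 -0.0124  0.436 ] F [ 0.97 -0.72  0.41] w 0.0854 g 0.0
[[-0.258, 0.751, 0.608], [0.96, 0.268, 0.076], [-0.106, 0.603, -0.79]] tilt 37.8 az 100.0
```

>>> apply_moves([
  [-1,0.36,-0.1,0],
  [-1,0.36,-0.1,0],
  [-1,0.36,-0.1,0],
  [-1,0.36,-0.1,0],
  [-1,0.36,-0.1,0],
])

```text
clock: 8.9
eef_pos: [0.454, -0.0838, 0.3857]
tool_rot: [0.562, 0.761, 0.223, -0.235]
ft_force: [-0.2, -0.0, 0.3]
grip_width: 0.0853
grasp_force: 0.0
```

>>> apply_moves([
  [-1,0.36,-0.1,0],
  [-1,0.36,-0.1,0],
  [-1,0.36,-0.1,0],
  [-1,0.36,-0.1,0],
  [-1,0.36,-0.1,0],
])

```text
clock: 9.32
eef_pos: [0.5154, -0.1553, 0.3354]
tool_rot: [0.562, 0.761, 0.223, -0.235]
ft_force: [0.8, 0.2, -0.1]
grip_width: 0.0855
grasp_force: 0.0
```

>>> apply_moves([
  [-1,0.36,-0.2,0],
  [-1,0.36,-0.2,0],
  [-1,0.36,-0.2,0],
  [-1,0.36,-0.2,0],
  [0,0,0,0],
])

```text
clock: 9.73
eef_pos: [0.5658, -0.2187, 0.2962]
tool_rot: [0.563, 0.76, 0.223, -0.236]
ft_force: [0.4, -1.7, -2.4]
grip_width: 0.0856
grasp_force: 0.0
```

```bash
python3 st.py; python3 - <<'E'
from workcell import bot
import cv2,pickle
from h import *
c=bot.camera("wrist");pickle.dump(c,open("w1.pkl","wb"))
exec(open("fit.py").read().split("# overlay")[1].split("k=4")[0].replace("ear","").split("\n",1)[1]) if 0 else None
ps,pe=pickle.load(open("poses.pkl","rb"))
def w(p,q): a,s=np.cos(p[2]),np.sin(p[2]);return np.array([p[0]+a*q[0]-s*q[1],p[1]+s*q[0]+a*q[1],q[2]])
im=c["image"].copy()
for y in(-12,12):
    Rr=64/np.cos(np.pi/18);pts=[proj(c,w(pe,np.array((Rr*np.cos(t),y,72+Rr*np.sin(t)))/1e3)) for t in np.radians(np.arange(0,181,20))]
    cv2.polylines(im,[np.array(pts,int)],False,(0,255,0),1);print(np.round(pts).astype(int).tolist())
cv2.imwrite("pics/w1.png",im)
E
```

```text
t 9.73 q [-0.578  0.85   0.935  2.147  0.464  0.579] p [ 0.5658 -0.2187  0.2962] F [ 0.4  -1.71 -2.41] w 0.0856 g 0.0
[[-0.254, 0.75, 0.61], [0.961, 0.267, 0.073], [-0.108, 0.605, -0.789]] tilt 37.9 az 100.2
[[313, 370], [314, 365], [314, 349], [314, 325], [313, 297], [312, 269], [310, 247], [309, 233], [308, 230], [307, 234]]
[[340, 369], [342, 363], [344, 348], [345, 324], [344, 295], [342, 268], [339, 246], [336, 233], [333, 229], [331, 233]]
```

View pics/w1.png

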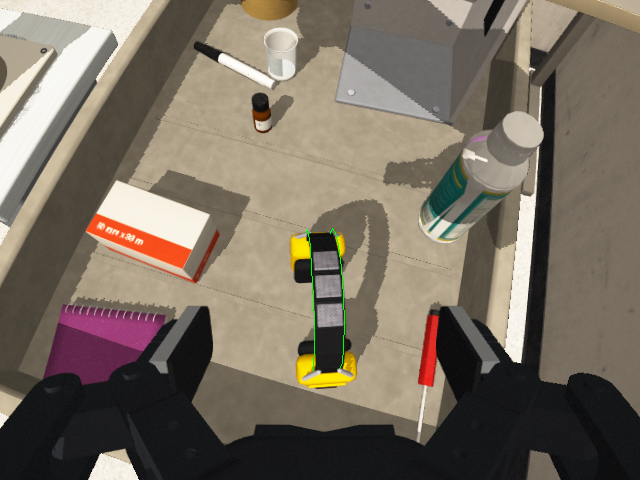

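The overlay matches the band within about 2 px in the wrist view, with the crown at (328,285) and clear space round the band. Next is the approach.

```bash
python3 - <<'E'
from workcell import bot
from h import *
from scipy.spatial.transform import Rotation as Ro
o=bot.get_obs();R=Ro.from_quat(o["tool_rot"]).as_matrix();p=o["eef_pos"]
g=np.array([.577,-.1975,.1235]);pre=g-.08*R[:,2];go(pre,p,R,5);go(g,pre,R,5)
E
```

```text
rows 5 per row [-0.946, 0.041, 0.684]
rows 5 per row [-0.0, -0.0, 0.8]
```

>>> apply_moves([
  [-0.95,0.04,0.68,0],
  [-0.95,0.04,0.68,0],
  [-0.95,0.04,0.68,0],
  [-0.95,0.04,0.68,0],
  [-0.95,0.04,0.68,0],
])

```text
clock: 10.2
eef_pos: [0.5856, -0.245, 0.1913]
tool_rot: [0.562, 0.761, 0.223, -0.234]
ft_force: [-0.2, 0.0, -1.2]
grip_width: 0.0855
grasp_force: 0.0
```

```bash
python3 st.py;python3 - <<'E'
from workcell import bot
from h import *
from scipy.spatial.transform import Rotation as Ro
o=bot.get_obs();R=Ro.from_quat(o["tool_rot"]).as_matrix();p=o["eef_pos"]
g=np.array([.577,-.1975,.1235]);go(g,p,R,5)
E
```

```text
t 10.2 q [-0.593  0.944  0.854  1.974  0.457  0.562] p [ 0.5856 -0.245   0.1913] F [-0.22  0.02 -1.16] w 0.0855 g 0.0
[[-0.259, 0.751, 0.607], [0.96, 0.269, 0.077], [-0.105, 0.603, -0.791]] tilt 37.7 az 99.9
rows 5 per row [-0.033, -0.007, 0.832]
```

>>> apply_moves([
  [-0.03,0,0.83,0],
  [-0.03,0,0.83,0],
  [-0.03,0,0.83,0],
  [-0.03,0,0.83,0],
  [-0.03,0,0.83,0],
])

```text
clock: 10.62
eef_pos: [0.5773, -0.1965, 0.1242]
tool_rot: [0.562, 0.761, 0.223, -0.234]
ft_force: [1.0, -0.3, 0.1]
grip_width: 0.0858
grasp_force: 0.0
```

>>> apply_moves([
  [0,0,0,0],
  [0,0,0,0],
  [0,0,0,0],
  [0,0,0,0],
  [0,0,0,0],
], claw=1)

```text
clock: 11.03
eef_pos: [0.578, -0.1983, 0.1246]
tool_rot: [0.562, 0.761, 0.223, -0.233]
ft_force: [-0.7, -0.3, -0.2]
grip_width: 0.0257
grasp_force: 0.0
```

>>> apply_moves([
  [0,0,0,0],
  [0,0,0,0],
  [0,0,0,0],
  [0,0,0,0],
  [0,0,0,0],
])

```text
clock: 11.45
eef_pos: [0.5781, -0.1984, 0.1247]
tool_rot: [0.562, 0.761, 0.224, -0.233]
ft_force: [-0.2, -2.8, 4.7]
grip_width: 0.022
grasp_force: 58.7
```

```bash
python3 st.py
```

```text
t 11.45 q [-0.545  0.885  0.566  1.721  0.48   0.611] p [ 0.5781 -0.1984  0.1247] F [-0.2  -2.8   4.69] w 0.022 g 58.7
[[-0.259, 0.752, 0.606], [0.96, 0.267, 0.078], [-0.103, 0.603, -0.791]] tilt 37.7 az 99.7
```

The strap is gripped (22 mm, 59 N). I'll lift it 120 mm straight up, then roll +9°.

```bash
python3 - <<'E'
from workcell import bot
from h import *
from scipy.spatial.transform import Rotation as Ro
o=bot.get_obs();R=Ro.from_quat(o["tool_rot"]).as_matrix();p=o["eef_pos"]
go(p+[0,0,.12],p,R,10)
E
```

```text
rows 10 per row [0.364, 0.047, -0.475]
```

>>> apply_moves([
  [0.36,0.05,-0.47,0],
  [0.36,0.05,-0.47,0],
  [0.36,0.05,-0.47,0],
  [0.36,0.05,-0.47,0],
  [0.36,0.05,-0.47,0],
])

```text
clock: 11.87
eef_pos: [0.5781, -0.1973, 0.1843]
tool_rot: [0.562, 0.761, 0.223, -0.234]
ft_force: [-0.2, -0.4, -1.9]
grip_width: 0.022
grasp_force: 58.7
```

>>> apply_moves([
  [0.36,0.05,-0.47,0],
  [0.36,0.05,-0.47,0],
  [0.36,0.05,-0.47,0],
  [0.36,0.05,-0.47,0],
  [0.36,0.05,-0.47,0],
])

```text
clock: 12.28
eef_pos: [0.5786, -0.1973, 0.2439]
tool_rot: [0.562, 0.761, 0.223, -0.234]
ft_force: [0.4, -0.1, -2.1]
grip_width: 0.0222
grasp_force: 58.7
```

>>> apply_moves([
  [0,0,0,0.05],
  [0,0,0,0.05],
  [0,0,0,0.05],
  [0,0,0,0],
  [0,0,0,0],
])

```text
clock: 12.7
eef_pos: [0.5786, -0.1974, 0.2429]
tool_rot: [0.62, 0.715, 0.204, -0.251]
ft_force: [-0.6, -0.9, -2.7]
grip_width: 0.0216
grasp_force: 58.8
```

```bash
python3 st.py; cat >plan.py <<'E'
from workcell import bot
from h import *
from scipy.spatial.transform import Rotation as Ro
o=bot.get_obs();R=Ro.from_quat(o["tool_rot"]).as_matrix();p=o["eef_pos"]
ps,pe=pickle.load(open("poses.pkl","rb"))
# crown (outer) in tool frame: from the shoulder grasp, strap sides flush with pads
Rg=np.array([[-.259,.752,.606],[.96,.267,.078],[-.103,.603,-.791]]).T
off=Rg.T@(np.array([.5639,-.1567,.136])-np.array([.5781,-.1984,.1247]))
crown=p+R@off
c,s=np.cos(ps[2]),np.sin(ps[2])
def stw(q): return np.array([ps[0]+c*q[0]-s*q[1],ps[1]+s*q[0]+c*q[1],q[2]])
d=crown-[ps[0],ps[1],0];print("crown st",np.round([c*d[0]+s*d[1],-s*d[0]+c*d[1],d[2]],4))
def to(q,n=None): go(stw(q)-crown+p,p,R,n)
E
python3 - <<'E'
from plan import *
to([-.13,0,.256])
E
```

```text
t 12.7 q [-0.543  0.834  0.773  1.98   0.48   0.768] p [ 0.5786 -0.1974  0.2429] F [-0.55 -0.86 -2.66] w 0.0216 g 58.8
[[-0.106, 0.784, 0.612], [0.989, 0.149, -0.019], [-0.106, 0.603, -0.791]] tilt 37.8 az 100.0
crown st [-0.0155 -0.3353  0.2546]
rows 14 per row [0.96, -0.353, 0.745]
```

```bash
python3 - <<'E'
from plan import *
to([-.135,-.2,.256],10)
q=stw([-.135,-.2,.256]);q2=stw([-.135,0,.256]);go(q2,q,R,10)
E
```

```text
crown st [-0.0155 -0.3353  0.2546]
rows 10 per row [0.554, -0.565, 0.434]
rows 10 per row [0.79, 0.046, 0.611]
```

>>> apply_moves([
  [0.55,-0.56,0.43,0],
  [0.55,-0.56,0.43,0],
  [0.55,-0.56,0.43,0],
  [0.55,-0.56,0.43,0],
  [0.55,-0.56,0.43,0],
])

```text
clock: 13.12
eef_pos: [0.5121, -0.136, 0.2434]
tool_rot: [0.62, 0.715, 0.204, -0.251]
ft_force: [0.4, -0.4, -1.6]
grip_width: 0.022
grasp_force: 58.9
```

>>> apply_moves([
  [0.55,-0.56,0.43,0],
  [0.55,-0.56,0.43,0],
  [0.55,-0.56,0.43,0],
  [0.55,-0.56,0.43,0],
  [0.55,-0.56,0.43,0],
])

```text
clock: 13.53
eef_pos: [0.4465, -0.0752, 0.2444]
tool_rot: [0.62, 0.715, 0.204, -0.251]
ft_force: [0.3, 0.5, -1.8]
grip_width: 0.0221
grasp_force: 58.9
```

>>> apply_moves([
  [0.79,0.05,0.61,0],
  [0.79,0.05,0.61,0],
  [0.79,0.05,0.61,0],
  [0.79,0.05,0.61,0],
  [0.79,0.05,0.61,0],
])

```text
clock: 13.95
eef_pos: [0.4371, 0.0245, 0.2446]
tool_rot: [0.62, 0.715, 0.204, -0.251]
ft_force: [0.6, -0.7, -1.6]
grip_width: 0.0225
grasp_force: 59.1
```

>>> apply_moves([
  [0.79,0.05,0.61,0],
  [0.79,0.05,0.61,0],
  [0.79,0.05,0.61,0],
  [0.79,0.05,0.61,0],
  [0.79,0.05,0.61,0],
])

```text
clock: 14.37
eef_pos: [0.4272, 0.124, 0.2446]
tool_rot: [0.62, 0.715, 0.204, -0.251]
ft_force: [-0.0, 0.0, -1.3]
grip_width: 0.0223
grasp_force: 59.1
```

```bash
python3 st.py; python3 - <<'E'
from plan import *
to([-.135,0,.256],5);to([.01,0,.256],10)
S=bot.camera("side");W=bot.camera("wrist");pickle.dump((S,W,crown),open("s2.pkl","wb"))
a=S["image"][100:400,200:400].copy()
Rt=R@Rg.T@np.eye(3)
# object axes from tool: y=tool y, z ~ up
y=R[:,1];zo=np.array([0,0,1.])-y*y[2];zo/=np.linalg.norm(zo);x=np.cross(y,zo)
a=cv2.resize(a,None,fx=2,fy=2,interpolation=cv2.INTER_CUBIC)
for yy in(-12,12):
    Q=64/np.cos(np.pi/18);pts=[(proj(S,crown+x*Q*np.cos(t)/1e3+y*yy/1e3+zo*(Q*np.sin(t)-64)/1e3)-[200,100])*2 for t in np.radians(np.arange(0,181,20))]
    cv2.polylines(a,[np.array(pts,int)],False,(0,255,0),1)
b=[(proj(S,stw([xx,0,.2037]))-[200,100])*2 for xx in(-.045,.11)];cv2.line(a,*[tuple(int(v) for v in q) for q in b],(0,0,255),1)
A=np.hstack([a,cv2.resize(W["image"][:,120:520],(400,480))[:480].copy() if 0 else cv2.copyMakeBorder(cv2.resize(W["image"],(400,300)),0,300,0,0,cv2.BORDER_CONSTANT)])
cv2.imwrite("pics/s2.png",A)
E
```

```text
t 14.37 q [-0.1    0.245 -0.176  1.356  0.631  1.261] p [0.4272 0.124  0.2446] F [-0.04  0.03 -1.29] w 0.0223 g 59.1
[[-0.106, 0.784, 0.612], [0.989, 0.149, -0.019], [-0.106, 0.603, -0.791]] tilt 37.8 az 100.0
crown st [-1.331e-01 -1.000e-04  2.563e-01]
rows 5 per row [-0.001, -0.019, 0.004]
rows 10 per row [-0.018, 0.715, -0.03]
```

View pics/s2.png

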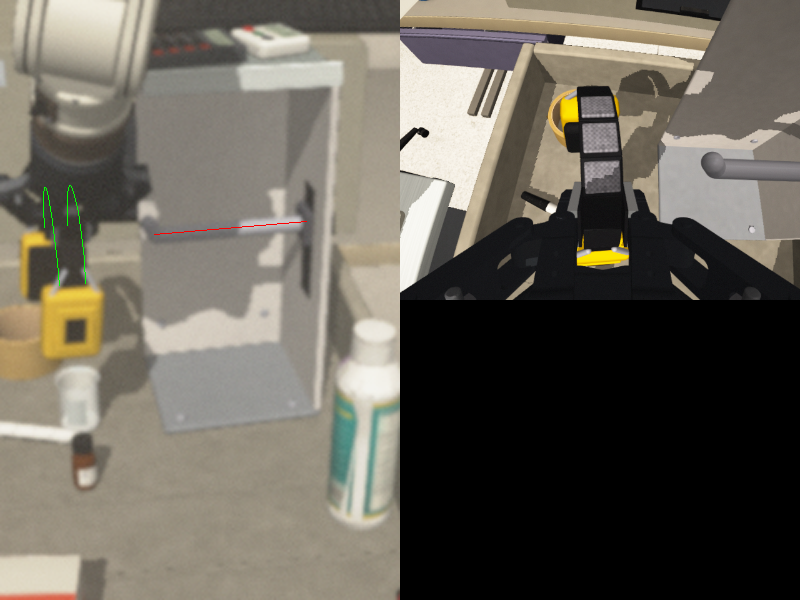

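The bar overlay fits in the side view, from (153,235) to (303,221), and the ear defenders hang upright in the gripper. In the wrist view the bar tip is near wrist px (500,264) and the axis crosses the right border at about row 272, so I'll check the bar against that view.

```bash
python3 - <<'E'
from plan import *
S,W,cr=pickle.load(open("s2.pkl","rb"))
for q in([-.053,0,.2257],[-.053,0,.21],[-.045,0,.2037],[0,0,.2037],[.02,0,.2037]): print(q,proj(W,stw(q)).round(0))
print("ear crown",proj(W,cr).round(0))
im=W["image"][200:340,470:640];cv2.imwrite("pics/w2.png",cv2.resize(im,None,fx=4,fy=4,interpolation=cv2.INTER_CUBIC))
E
```

```text
crown st [-0.1339  0.001   0.2566]
[-0.053, 0, 0.2257] [506. 254.]
[-0.053, 0, 0.21] [492. 265.]
[-0.045, 0, 0.2037] [503. 269.]
[0, 0, 0.2037] [590. 272.]
[0.02, 0, 0.2037] [627. 273.]
ear crown [320. 220.]
```

View pics/w2.png

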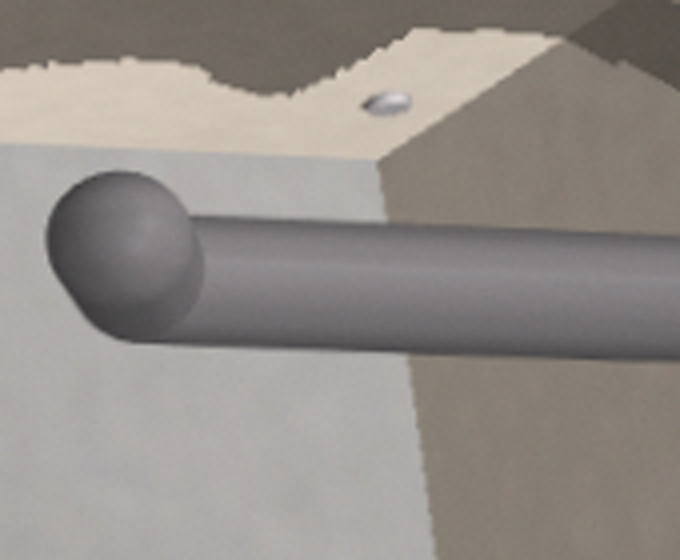

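The bar axis sits at row 272.7 where the model gives 272, so the alignment is confirmed. I'll pass the band over the tip.

>>> apply_moves([
  [-0.02,0.7,-0.03,0],
  [-0.02,0.7,-0.03,0],
  [-0.02,0.7,-0.03,0],
  [-0.02,0.7,-0.03,0],
  [-0.02,0.7,-0.03,0],
])

```text
clock: 14.88
eef_pos: [0.4979, 0.1295, 0.244]
tool_rot: [0.62, 0.715, 0.204, -0.251]
ft_force: [0.7, -0.5, -1.9]
grip_width: 0.0222
grasp_force: 59.3
```

>>> apply_moves([
  [-0.02,0.7,-0.03,0],
  [-0.02,0.7,-0.03,0],
  [-0.02,0.7,-0.03,0],
  [-0.02,0.7,-0.03,0],
  [-0.02,0.7,-0.03,0],
])

```text
clock: 15.3
eef_pos: [0.5677, 0.1363, 0.2436]
tool_rot: [0.62, 0.715, 0.204, -0.251]
ft_force: [-0.3, -0.7, -2.2]
grip_width: 0.0217
grasp_force: 59.3
```

```bash
python3 st.py; python3 - <<'E'
from plan import *
to([.01,0,.224],5);to([.01,0,.256],5);go(p-[0,0,.01],p,R,5)
E
```

```text
t 15.3 q [-0.056  0.507  0.212  1.451  0.639  1.315] p [0.5677 0.1363 0.2436] F [-0.26 -0.69 -2.25] w 0.0217 g 59.3
[[-0.105, 0.784, 0.612], [0.989, 0.148, -0.02], [-0.106, 0.603, -0.791]] tilt 37.8 az 100.0
crown st [ 0.0079 -0.0023  0.2553]
rows 5 per row [-0.173, 0.028, 0.26]
rows 5 per row [0.022, 0.021, 0.007]
rows 5 per row [-0.061, 0.002, 0.079]
```

>>> apply_moves([
  [-0.17,0.03,0.26,0],
  [-0.17,0.03,0.26,0],
  [-0.17,0.03,0.26,0],
  [-0.17,0.03,0.26,0],
  [-0.13,0,0.17,0],
])

```text
clock: 15.72
eef_pos: [0.5676, 0.1391, 0.2133]
tool_rot: [0.62, 0.714, 0.203, -0.252]
ft_force: [-0.4, 0.2, -1.7]
grip_width: 0.022
grasp_force: 59.3
```

>>> apply_moves([
  [-0.03,0,0.04,0],
  [-0.03,0,0.04,0],
  [-0.03,0,0.04,0],
  [-0.03,0,0.04,0],
  [0,0,0,0],
])

```text
clock: 16.13
eef_pos: [0.5685, 0.1393, 0.2106]
tool_rot: [0.62, 0.715, 0.204, -0.251]
ft_force: [0.4, -0.5, -1.9]
grip_width: 0.0221
grasp_force: 59.3
```

```bash
python3 st.py; python3 plan.py
```

```text
t 16.13 q [-0.051  0.528  0.159  1.373  0.64   1.322] p [0.5685 0.1393 0.2106] F [ 0.36 -0.49 -1.9 ] w 0.0221 g 59.3
[[-0.105, 0.784, 0.612], [0.989, 0.148, -0.02], [-0.106, 0.603, -0.79]] tilt 37.8 az 100.0
crown st [0.0091 0.0006 0.2223]
```

>>> apply_moves([
  [-0.03,0,0.04,0],
  [-0.03,0,0.04,0],
  [-0.03,0,0.04,0],
  [-0.03,0,0.04,0],
  [0,0,0,0],
])

```text
clock: 16.55
eef_pos: [0.5683, 0.1393, 0.2062]
tool_rot: [0.62, 0.714, 0.204, -0.252]
ft_force: [-1.0, -0.2, -2.2]
grip_width: 0.022
grasp_force: 59.3
```

>>> apply_moves([
  [-0.03,0,0.04,0],
  [-0.03,0,0.04,0],
  [0,0,0,0],
  [0,0,0,0],
  [0,0,0,0],
])

```text
clock: 16.97
eef_pos: [0.5684, 0.1396, 0.205]
tool_rot: [0.62, 0.715, 0.204, -0.251]
ft_force: [-1.8, 0.4, 2.9]
grip_width: 0.0221
grasp_force: 59.7
```

The band has met the bar: vertical force went from −2 to +2.9 N. I'll hold briefly, then release.

>>> apply_moves([
  [0,0,0,0],
  [0,0,0,0],
  [0,0,0,0],
  [0,0,0,0],
  [0,0,0,0],
])

```text
clock: 17.38
eef_pos: [0.5684, 0.1396, 0.2047]
tool_rot: [0.62, 0.715, 0.204, -0.252]
ft_force: [-1.5, 0.9, 2.8]
grip_width: 0.022
grasp_force: 59.7
```

>>> apply_moves([
  [0,0,0,0],
  [0,0,0,0],
  [0,0,0,0],
  [0,0,0,0],
  [0,0,0,0],
], claw=0.35)

```text
clock: 17.8
eef_pos: [0.5684, 0.1392, 0.2041]
tool_rot: [0.62, 0.714, 0.204, -0.251]
ft_force: [0.1, -0.3, 0.2]
grip_width: 0.0556
grasp_force: 0.0
```

>>> apply_moves([
  [0,0,0,0],
  [0,0,0,0],
  [0,0,0,0],
  [0,0,0,0],
  [0,0,0,0],
])

```text
clock: 18.22
eef_pos: [0.5684, 0.1394, 0.2045]
tool_rot: [0.62, 0.715, 0.204, -0.251]
ft_force: [-0.2, -0.9, 0.1]
grip_width: 0.0557
grasp_force: 0.0
```

```bash
python3 st.py; python3 - <<'E'
from plan import *
S=bot.camera("side");W=bot.camera("wrist")
a=cv2.resize(S["image"][100:350,220:400],None,fx=2,fy=2,interpolation=cv2.INTER_CUBIC)
A=np.hstack([cv2.copyMakeBorder(a,0,0,0,0,0),cv2.copyMakeBorder(cv2.resize(W["image"],(440,330)),0,170,0,0,cv2.BORDER_CONSTANT)])
cv2.imwrite("pics/s3.png",A)
E
```

```text
t 18.22 q [-0.051  0.532  0.149  1.359  0.64   1.322] p [0.5684 0.1394 0.2045] F [-0.18 -0.91  0.15] w 0.0557 g 0.0
[[-0.104, 0.784, 0.612], [0.989, 0.148, -0.02], [-0.106, 0.603, -0.79]] tilt 37.8 az 100.0
crown st [0.009  0.0007 0.2162]
```

View pics/s3.png

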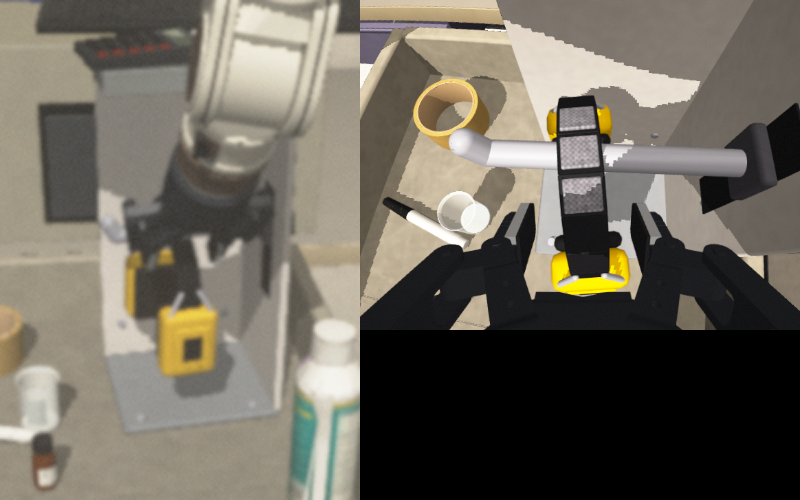

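The ear defenders hang on the bar, squarely across it, with the crown flat centred at about (580,152) in the picture. The fingers are open with a gap on both sides, so I'll retreat along the tool axis.

>>> apply_moves([
  [0,0,-0.4,0],
  [0,0,-0.5,0],
  [0,0,-0.6,0],
  [0,0,-0.8,0],
  [0,0,-0.8,0],
])

```text
clock: 18.73
eef_pos: [0.5749, 0.1014, 0.2542]
tool_rot: [0.62, 0.715, 0.204, -0.252]
ft_force: [0.4, 0.5, -0.0]
grip_width: 0.0555
grasp_force: 0.0
```

>>> apply_moves([
  [0,0,-0.8,0],
  [0,0,-0.8,0],
  [0,0,-0.8,0],
  [0,0,-0.4,0],
  [0,0,0,0],
])

```text
clock: 19.15
eef_pos: [0.5819, 0.0669, 0.2995]
tool_rot: [0.621, 0.714, 0.205, -0.25]
ft_force: [-0.1, -0.5, -0.1]
grip_width: 0.0557
grasp_force: 0.0
```

>>> apply_moves([
  [0,0,0,0],
  [0,0,0,0],
  [0,0,0,0],
  [0,0,0,0],
  [0,0,0,0],
])

```text
clock: 19.57
eef_pos: [0.5806, 0.0686, 0.2972]
tool_rot: [0.62, 0.715, 0.204, -0.252]
ft_force: [-0.1, 0.8, -0.1]
grip_width: 0.0553
grasp_force: 0.0
```

```bash
python3 st.py; python3 - <<'E'
from plan import *
S=bot.camera("side");W=bot.camera("wrist")
a=cv2.resize(S["image"][100:350,220:400],None,fx=2,fy=2,interpolation=cv2.INTER_CUBIC)
A=np.hstack([a,cv2.copyMakeBorder(cv2.resize(W["image"],(440,330)),0,170,0,0,cv2.BORDER_CONSTANT)])
cv2.imwrite("pics/s4.png",A)
E
```

```text
t 19.57 q [-0.164  0.545  0.41   1.689  0.616  1.184] p [0.5806 0.0686 0.2972] F [-0.06  0.81 -0.14] w 0.0553 g 0.0
[[-0.104, 0.783, 0.613], [0.989, 0.148, -0.021], [-0.108, 0.604, -0.79]] tilt 37.8 az 100.1
crown st [ 0.0138 -0.0709  0.3089]
```

View pics/s4.png

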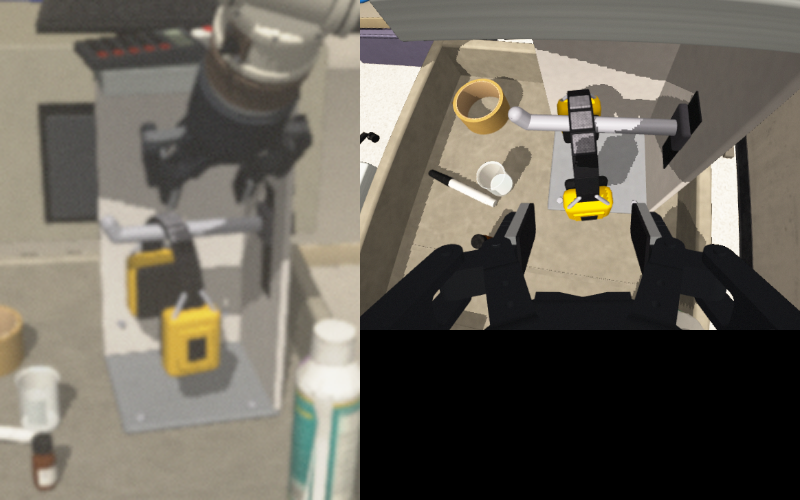

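The ear defenders hang freely with a cup on each side of the bar, between tip and panel. The gripper is clear of them and of the station, so I'll hand in.

```bash
python3 -c "
from workcell import bot
print(bot.job_done())"
```

```text
the job is handed in; nothing more can be done
None
```

The ear defenders hang freely and squarely on the bar, one cup on each side; they were lowered until contact was felt and then released, the can, beaker and vial were left alone, and the job was handed in at about 20 s, with no verdict reported back.

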